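# Brush out a lock housing and hold its clamp at the fourth click

## Task

Take the long brush from its holder and run it right down to the bottom of the lock housing standing in the clamp and back up to the mouth, twice, then stand the brush back in its holder and let go of it. Then swing the clamp's ratchet lever from rest by four clicks, no further, and finish while holding the lever there: it is sprung and runs back if let go. Leave the padlock, the screwdriver and the bin of key blanks where they are.

Things in the scene. Friction and masses are not known exactly. Their poses are not given: they have to be found in the camera images.
- clamp: Clamp fixed to the table, base plate 150 x 250 x 12 mm; origin at table height, z up. On it an open brass tube (the lock housing, axis at x +30, y +75 mm), a round toothed ratchet (axis at x +20, y -55 mm, 103 mm across) carrying the lever, and between them a low jaw that the lever drives to the tube. Left or right of the robot's middle, yaw within 0.3 rad.
- tube_floor (a point): Centre of the inner floor of the lock housing, an upright fixed brass tube open at the top: inside diameter 56 mm, wall 5 mm, inner depth 84 mm. The floor is 18 mm and the rim 102 mm above the table. z up.
- brush: Long round brush, 200 mm, 120 g, standing upright, loose, in its holder. Origin at the centre of its flat lower end, z along it towards the handle. From z 0 to 70 mm the bristle head, 36 mm diameter, which is stiff; to 125 mm a 9 mm steel stem; from 125 to 200 mm a round dark wooden handle, 22 mm diameter.
- brush_tip (a point): Centre of the flat lower end of the brush head (same point as the brush origin).
- brush_grip (a point): Point on the axis of the brush handle, 165 mm above the lower end: the place to grip.
- holder_floor (a point): Centre of the inner floor of the brush holder, a fixed grey plastic cup, open at the top: inside diameter 52 mm, outside 60 mm, rim 70 mm and inner floor 6 mm above the table. It stands on the other side of the robot's middle from the clamp.
- lever_pivot (a point): Point on the lever's vertical pivot axis, 98 mm above the table. Feel of the lever: in each click the push needed at the post rises from about 8 N to 11 to 13 N, drops to about 5 to 7 N as the click goes over (lowest at three quarters of it) and rises again to about 8 or 9 N, where the click is complete.
- handle: The lever's arm and its upright grip post, which turn together about lever_pivot. Flat steel arm 16 mm wide, top 70 mm above the table; at its end, 120 mm from the pivot axis, an upright black round post 18 mm diameter from z 70 to 120 mm above the table. Origin on the pivot axis, 54 mm above the table.
- handle_grip (a point): Point on the axis of the grip post, 98 mm above the table. At rest the arm points from the pivot towards the robot (clamp -x), swung 0.5 rad away from the tube (to clamp -y).
- lever (a joint): Ratchet lever angle, rad: 0 at rest on its stop; grows as the post swings clockwise seen from above (clamp -y to +y); end of travel 1.15. One click every 12 degrees (0.209 rad), as the ratchet's teeth; the fourth is complete at 0.838. A spring always pushes it back. The push at the post pulses once per click (see lever_pivot).
- padlock: Brass padlock lying on the table near the robot, body 50 x 60 x 22 mm. Not to be disturbed.
- screwdriver: Screwdriver lying on the table beyond the work. Not to be disturbed.
- blank_bin: Small black open bin of key blanks, 80 x 100 x 45 mm, on the table beyond the work. Not to be disturbed.
Not all that is in view belongs to the job. Of the things that look like the part that bears holder_floor, the larger one is meant.

How it is judged:
On the way, in this order (a step that is already met when the one before it is completed fails the run):
1. the brush is down at the bottom of the lock housing (horizontal distance between brush_tip and tube_floor below 0.02 m and z of brush_tip in the frame of tube_floor below 0.015 m), for 0.05 s.
2. the brush is drawn up to the mouth or out (horizontal distance between brush_tip and tube_floor below 0.03 m and z of brush_tip in the frame of tube_floor above 0.055 m), for 0.05 s.
3. the brush is down at the bottom a second time (all of step 1), for 0.05 s.
4. the brush stands in its holder, let go (horizontal distance between brush_tip and holder_floor below 0.016 m and z of brush_tip in the frame of holder_floor below 0.012 m and angle between brush's own z axis and vertical below 0.3 rad and contact force between brush and the arm below 0.05 N and contact force between brush and the fingers below 0.05 N), for 0.2 s.
At the end, for the whole second after the job is handed in: The fingers hold the lever still, with at least 1 N on it, in the valley of the fourth click (within 0.088 rad of 0.838 rad, that is about 0.4 of a click); the brush stands in its holder (lower end within 16 mm of the floor's centre and 12 mm above it, leaning less than 0.3 rad), let go (value of joint lever between 0.75 and 0.926 rad and velocity of joint lever between -0.1 and 0.1 rad/s and contact force between the fingers and handle above 1 N and horizontal distance between brush_tip and holder_floor below 0.016 m and z of brush_tip in the frame of holder_floor below 0.012 m and angle between brush's own z axis and vertical below 0.3 rad and contact force between brush and the fingers below 0.05 N); the arm keeps its last pose, push and grip.
It fails at once if the lever is pushed on to the fifth click (value of joint lever above 1 rad).
It fails at once if the padlock is disturbed (distance of padlock from where it was at the start of the episode above 0.03 m).
It fails at once if the screwdriver is disturbed (distance of screwdriver from where it was at the start of the episode above 0.03 m).
It fails at once if the bin of key blanks is disturbed (distance of blank_bin from where it was at the start of the episode above 0.03 m).
It also fails if it takes over 72 s, if anything falls off the work surface, if the arm or the gripper's body presses on something with over 40 N, if the wrist force passes 120 N, or if a joint passes its speed limit or range.

## Robot

A 6-joint arm with a two-finger parallel gripper is mounted at the origin on the work surface. World frame = base frame: x ahead of the robot, y to its left, z up, the work surface at z = 0. Lengths are in m, angles in rad, forces in N, time in s.
With the tool pointing down it reaches from about 0.3 to 0.875 m from the base axis. Payload 6.4 kg.
Tool frame: the origin (TCP) lies midway between the tips of the shut fingers; the grasp point (between the pads) lies ctrl.grip_depth behind it (ctrl.grip_depth is the distance from the TCP to the grasp point, in m); x points along the fingers, y is the direction in which the jaws open and shut, and the axes are right-handed (so a half turn about x gives the same grasp; the last joint's range is limited). The gripper opens to 85 mm and grips with 20 to 120 N. Pads are 22 mm wide; open, the fingers measure 114 mm over their backs; the gripper's body (76 mm by 85 mm) begins 54 mm behind the grasp point. The pads swing forward as they close: fully open they stand 13 mm farther back than shut.
Start: joints at [-1.488, 0.181, 1.607, -0, 1.354, -0.206], TCP at [0.164, -0.551, 0.231] pointing down, gripper open.
Joint ranges: [-2.99, 2.99], [-0.89, 2.07], [0.3, 2.58], [-1.14, 4.28], [0, 2.63], [-3.12, 3.12]. Speed limits (rad/s): [2.57, 2.57, 3.01, 3.14, 3.14, 3.14].

## Interface

Orientations are given as a unit quaternion [w, x, y, z].
In Python, from bench import ctrl gives the robot as it stands.
- The arm moves only by the shell command python3 -m creep 'ROWS'. ROWS is text: rows parted by semicolons, each of 7 numbers parted by spaces: the opening, from 0 (shut) to 1 (fully open), then the shift along the tool's x, y, z in cm, then the turn, a rotation vector about the tool's x, y, z in rad. In form: claw x y z ax ay az; .... A call has 1 to 10 rows; each row shifts and turns the pose as measured when the row begins, along the tool's axes as they then stand; what a row does not reach is not made up. A row lasts 1/8 s, in which the tool goes at most 62.5 mm and 10.7 degrees, less where a joint would pass 70% of its speed; a pose out of reach is approached as far as the arm can. A call with a gripper value outside its range is refused whole. The fingers move at their own pace and stop on an object; the grip force is fixed at half the most. Time passes only in rows, so rows that do not move let the fingers close. It gives the time, the measured TCP pose, the force and the opening at its end, in the units of the state.
- ctrl.get_obs(): the state, without advancing time (a new reading comes with each control period).
- ctrl.camera(name): name is "scene" or "top"; returns (picture, depth): 384x512x3 uint8, blue, green, red; 384x512 float32, m along the optical axis (not along the pixel's ray), 0 where there is no reading.
- ctrl.calibration(name): a dict with "mtx" (3x3 intrinsics, pixels), "R" (3x3) and "t" (3): a world point X has camera coordinates R X + t. Camera axes: x right, y down, z forward; pixel columns grow to the right and rows downward; lengths in m; the calibration is good to about 2 mm. A picture is of the moment at which its call begins. calibration takes no time and is no camera call.
- ctrl.hand_in(): hands the job in, once; it reports no verdict.
Trained networks look in the newest picture that a camera, given by its name, has taken for a name from the list of things; names that differ only in an ending like _2 or _b are one class to them, and where a whole thing is asked for, a point or a joint stands for the part that bears it (a point fixed in the world has none). Each returns a list of dicts, best first, with "confidence" (0 to 1); they miss things now and then, are a little off and sometimes report something else, mostly with a low value. They report only what shows in the picture. A call takes as long as a camera call. They do not tell look-alikes from the thing itself.
- ctrl.find_in(query, camera): "rect" ([left, top, right, bottom] in pixels, round what is visible of it).
The state is a dict: "time_s": time; "q": joint angles; "dq": joint speeds; "joint_efforts": joint torques, N m; "eef_pos": TCP position; "eef_rot": TCP orientation; "wrist_force": force on the tool from outside, world axes, zero at the start; "torque": the same for the moment, N m; "opening": opening from 0.0 (shut) to 1.0 (fully open).
Only numpy, scipy, OpenCV 4.12 (cv2) and the standard library are available. Lean on these libraries where they do the work, as an engineer would, in place of code of your own. Each camera call takes 0.05 s, during which the arm holds its last target.

## Working session

There is one attempt and no reset: what is moved stays moved. The work goes in short steps, Python scripts to look and compute and a shell command to move; the robot and the scene stay as the last step left them, time stands still between calls to the robot, and variables do not carry over. Pictures are saved under pics/ and viewed, and the job is handed in when it is done.

```bash
ls; mkdir -p pics; python3 - <<'E'
from bench import ctrl
import cv2
print(ctrl.get_obs()); print(ctrl.grip_depth)
for n in ("scene","top"):
    p,d=ctrl.camera(n); cv2.imwrite(f"pics/{n}0.png",p)
    c=ctrl.calibration(n); print(n,c)
    for q in ("clamp","brush","holder_floor","handle","padlock","screwdriver","blank_bin","tube_floor","lever_pivot","handle_grip"):
        try: print(q,[(r['rect'],round(r['confidence'],2)) for r in ctrl.find_in(q,n)][:3])
        except Exception as e: print(q,e)
E
```

```text
pics
{'time_s': 0.0, 'q': array([-1.48833527e+00,  1.81508990e-01,  1.60799583e+00,  3.21030028e-05,
        1.35379957e+00, -2.06309275e-01]), 'dq': array([ 9.38777993e-04, -3.75719128e-05, -1.29425982e-03,  1.75232157e-03,
       -7.26826186e-04,  7.86745129e-04]), 'joint_efforts': array([-2.10074982e-04, -4.44872403e+01, -3.51336801e+01, -2.34669606e-04,
        9.37944045e-03,  1.48912648e-05]), 'eef_pos': array([ 0.16372074, -0.55063408,  0.23040806]), 'eef_rot': array([ 0.10113555,  0.69979763,  0.10234225, -0.69970061]), 'wrist_force': array([-0.18188658, -0.10793777,  0.93285192]), 'torque': array([-8.50804203e-03, -1.22667160e-02, -6.33886731e-05]), 'opening': 0.9985329371445419}
0.0187
scene {'mtx': array([[391.99217963,   0.        , 259.50606455],
       [  0.        , 391.99217963, 180.77491742],
       [  0.        ,   0.        ,   1.        ]]), 'R': array([[ 0.81925163,  0.57323734, -0.01502415],
       [ 0.45847667, -0.67052639, -0.58326109],
       [-0.34442112,  0.47094937, -0.81214579]]), 't': array([-0.43798732, -0.22871464,  1.07572832])}
clamp [([273.5, 87.8, 
[... 699 characters left out ...]
  0.        ,   0.        ,   1.        ]]), 'R': array([[ 0.02549952, -0.99965496, -0.00630358],
       [-0.99849731, -0.02516301, -0.04868208],
       [ 0.04850667,  0.00753548, -0.99879443]]), 't': array([-0.03473649,  0.56700602,  1.00424188])}
clamp []
brush [([310.5, 188.7, 334.5, 205.6], 0.56)]
holder_floor [([341.4, 209.8, 361.1, 226.4], 0.64), ([304.6, 185.3, 332.1, 208.1], 0.53)]
handle [([186.9, 159.1, 228.7, 203.5], 0.85)]
padlock []
screwdriver [([299.1, 84.4, 319.0, 159.0], 0.69)]
blank_bin [([206.0, 101.3, 248.6, 135.0], 0.82)]
tube_floor [([126.4, 134.0, 229.4, 208.2], 0.86)]
lever_pivot [([126.1, 138.7, 227.7, 209.8], 0.61)]
handle_grip [([182.5, 158.3, 225.5, 199.2], 0.75)]
```

```bash
python3 - <<'E'
import cv2
for n in ("scene","top"):
    p=cv2.imread(f"pics/{n}0.png")
    cv2.imwrite(f"pics/{n}0b.png",cv2.resize(p,(768,576),interpolation=cv2.INTER_CUBIC))
p=cv2.imread("pics/top0.png")[120:235,110:370]
cv2.imwrite("pics/topcrop.png",cv2.resize(p,None,fx=3,fy=3,interpolation=cv2.INTER_CUBIC))
E
```

```text
(no output)
```

View pics/scene0b.png

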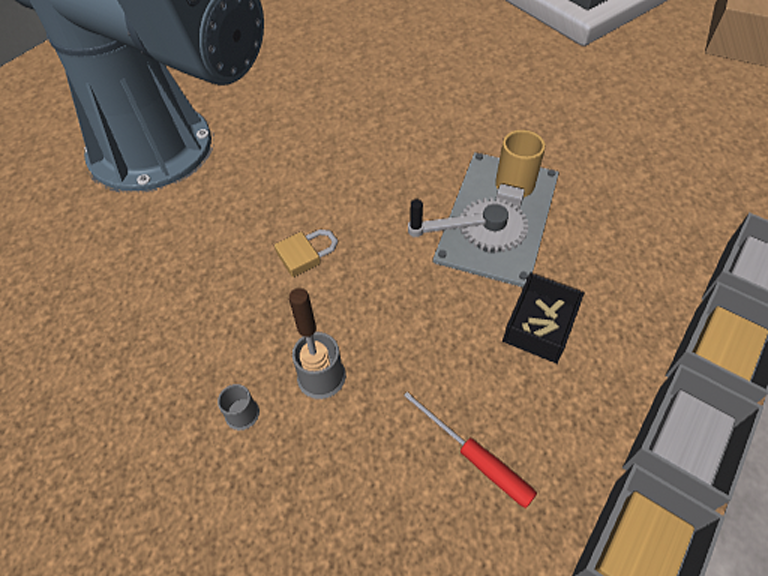

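View pics/top0b.png

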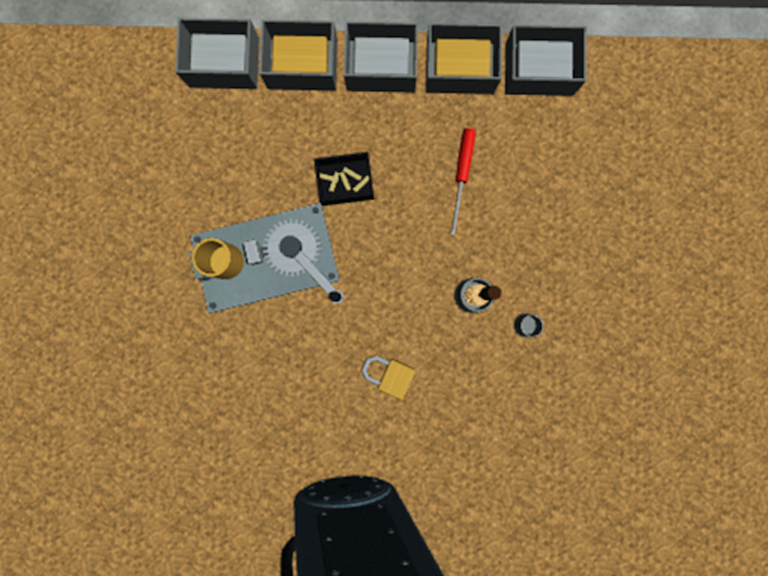

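View pics/topcrop.png

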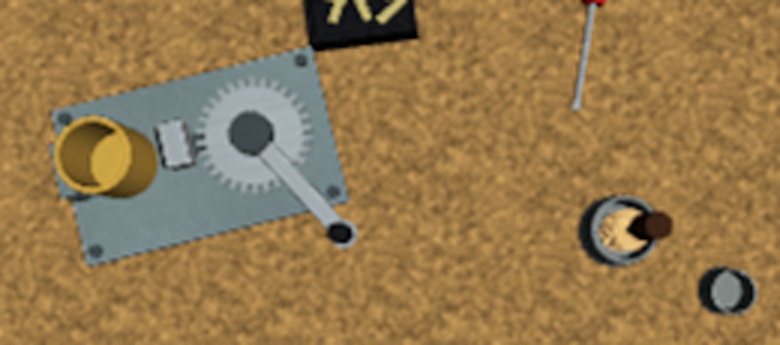

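The top view (768-px version) shows the tube at (217,258), the pivot at (290,246), the post at (336,296), the brush in the larger cup at (475,295) and the padlock at (395,378). In the scene view all of these are clear and nothing is hidden. Next I'll measure them from depth.

```bash
cat > h.py <<'E'
import numpy as np,cv2
from bench import ctrl
def cloud(n,snap=True):
    p,d=ctrl.camera(n); c=ctrl.calibration(n); K=c['mtx']
    v,u=np.mgrid[0:384,0:512]; 
    X=np.stack([(u-K[0,2])/K[0,0]*d,(v-K[1,2])/K[1,1]*d,d],-1)
    W=(X-c['t'])@c['R']   # R^T (X-t)
    W[d==0]=np.nan
    return p,W
def circ(P):
    A=np.c_[2*P,np.ones(len(P))]; s=np.linalg.lstsq(A,(P**2).sum(1),rcond=None)[0]
    return s[:2],np.sqrt(s[2]+s[0]**2+s[1]**2)
def atz(n,u,v,z):
    c=ctrl.calibration(n);K=c['mtx']
    r=c['R'].T@np.array([(u-K[0,2])/K[0,0],(v-K[1,2])/K[1,1],1]); o=-c['R'].T@c['t']
    return o+r*(z-o[2])/r[2]
E
python3 - <<'E'
from h import *
np.set_printoptions(precision=4,suppress=True)
for n,(u,v) in {"top":(1,1),"scene":(1,1)}.items():
    p,W=cloud(n); np.save(f"W{n}.npy",W)
    F=W.reshape(-1,3)
    def sel(cx,cy,r,z0,z1):
        m=(np.hypot(F[:,0]-cx,F[:,1]-cy)<r)&(F[:,2]>z0)&(F[:,2]<z1); return F[m]
    approx={"tube":(217/1.5,258/1.5,.102),"pivot":(290/1.5,246/1.5,.08),"post":(336/1.5,296/1.5,.12),"hold":(475/1.5,295/1.5,.05),"brush":(490/1.5,292/1.5,.2),"cup2":(528/1.5,325/1.5,.03)}
    for k,(a,b,z) in approx.items():
        c=atz("top",a,b,z)[:2]
        P=sel(*c,.06,.02,.3); print(n,k,c,len(P),"z pct",np.percentile(P[:,2],[5,50,95,100]))
        for z0,z1 in [(.095,.108),(.112,.125),(.06,.075),(.13,.198),(.198,.215)]:
            Q=sel(*c,.045,z0,z1)
            if len(Q)>8:
                cc,r=circ(Q[:,:2]); print("   ",z0,len(Q),"mean",Q.mean(0),"mid",(Q.min(0)+Q.max(0))[:2]/2,"circ",cc,r)
E
```

```text
top tube [0.5941 0.2649] 826 z pct [0.0228 0.06   0.1028 0.1057]
    0.095 178 mean [0.597  0.2764 0.1011] mid [0.5975 0.2771] circ [0.5969 0.2768] 0.030280180223990504
    0.06 88 mean [0.5966 0.2766 0.0679] mid [0.5967 0.2754] circ [0.5967 0.275 ] 0.030342756298159038
top pivot [0.6199 0.146 ] 1061 z pct [0.0498 0.0539 0.0769 0.0812]
    0.06 120 mean [0.6078 0.134  0.0711] mid [0.6106 0.139 ] circ [0.6094 0.1377] 0.019569415285028934
top post [0.5346 0.0599] 172 z pct [0.0665 0.0709 0.1215 0.1228]
    0.112 39 mean [0.5356 0.0654 0.1199] mid [0.5355 0.0648] circ [0.5357 0.0654] 0.0062048776005014525
    0.06 90 mean [0.5495 0.0777 0.0702] mid [0.5465 0.0756] circ [0.5445 0.0763] 0.01663918706024901
top hold [ 0.5439 -0.1802] 418 z pct [0.0274 0.0724 0.2072 0.2091]
    0.06 145 mean [ 0.5452 -0.1747  0.0698] mid [ 0.5453 -0.1782] circ [ 0.5458 -0.1785] 0.02495130104138503
    0.13 41 mean [ 0.5444 -0.1747  0.1673] mid [ 0.5456 -0.1764] circ [ 0.5461 -0.1831] 0.010752335008946356
    0.198 77 mean [ 0.5459 -0.1821  0.206 ] mid [ 0.5454 -0.1828] circ [ 0.546  -0.1824] 0.0077729161404
[... 1896 characters left out ...]
583294538023
scene brush [ 0.5451 -0.1793] 1401 z pct [0.0296 0.071  0.206  0.2086]
    0.095 17 mean [ 0.5496 -0.186   0.1012] mid [ 0.5489 -0.1848] circ [ 0.5479 -0.1844] 0.00350710567303805
    0.112 13 mean [ 0.5494 -0.1861  0.1173] mid [ 0.5492 -0.1851] circ [ 0.5469 -0.1843] 0.004007029331891479
    0.06 385 mean [ 0.5509 -0.1848  0.0686] mid [ 0.5472 -0.1801] circ [ 0.5469 -0.1802] 0.025614222699155236
    0.13 259 mean [ 0.5531 -0.1888  0.167 ] mid [ 0.5489 -0.1853] circ [ 0.5469 -0.184 ] 0.0104164433471715
    0.198 144 mean [ 0.549  -0.1856  0.2052] mid [ 0.5477 -0.1847] circ [ 0.5482 -0.185 ] 0.007861583294538023
scene cup2 [ 0.4927 -0.2798] 359 z pct [0.0218 0.0381 0.049  0.0507]
```

```bash
cat >> h.py <<'E'
from scipy.spatial.transform import Rotation as Ro
T=dict(tube=(.5977,.2759),hold=(.5463,-.1793),brush=(.547,-.1838),piv=(.6229,.1484))
def Rt(o=None):
    o=o or ctrl.get_obs(); q=o['eef_rot']; return Ro.from_quat([q[1],q[2],q[3],q[0]]).as_matrix()
def go(x,y,z):
    "shift in tool cm from current TCP to TCP target"
    o=ctrl.get_obs(); d=np.array([x,y,z])-o['eef_pos']; return 100*Rt(o).T@d
def lev(o=None):
    o=o or ctrl.get_obs(); g=o['eef_pos'][:2]-np.array(T['piv']); return np.hypot(*g), .7705-np.arctan2(-g[1],-g[0])
np.set_printoptions(precision=3,suppress=True)
E
python3 - <<'E'
from h import *
print(Rt()); print(go(.547,-.1838,.245))
E
```

```text
[[-0.     0.285 -0.959]
 [-0.    -0.959 -0.285]
 [-1.     0.     0.   ]]
[ -1.374 -24.305 -47.199]
```

```bash
python3 -m creep '1 -0.3 -2.4 -4.7 0 0 0;1 -0.3 -2.4 -4.7 0 0 0;1 -0.3 -2.4 -4.7 0 0 0;1 -0.2 -2.4 -4.7 0 0 0;1 -0.2 -2.4 -4.7 0 0 0;1 0 -2.4 -4.7 0 0 0;1 0 -2.4 -4.7 0 0 0;1 0 -2.4 -4.7 0 0 0'; python3 -c "
from h import *
print(go(*T['brush'],.245))"
```

```text
time_s: 2.2
eef_pos: [0.4768, -0.2555, 0.2457]
eef_rot: [0.1, 0.701, 0.097, -0.699]
wrist_force: [0.7, -0.9, 0.5]
opening: 1.001
[ 0.057 -4.949 -8.728]
```

```bash
python3 -m creep '1 0 -2.4 -4.4 0 0 0;1 0 -2 -3.5 0 0 0;1 0 -1 -2 0 0 0;1 0 0 0 0 0 0;1 0 0 0 0 0 0'; python3 -c "
from h import *
print(go(*T['brush'],.152));p,W=cloud('scene');cv2.imwrite('pics/s1.png',p[100:330,60:360]);p,W=cloud('top');cv2.imwrite('pics/t1.png',p)"
```

```text
time_s: 2.82
eef_pos: [0.5612, -0.1701, 0.2456]
eef_rot: [0.103, 0.701, 0.099, -0.699]
wrist_force: [-0.6, 0.3, -0.2]
opening: 0.998
[9.361 0.864 1.766]
```

```bash
python3 -m creep '1 0 0.9 1.75 0 0 0;1 0 0 0 0 0 0'; python3 -c "
from h import *
print(go(*T['brush'],.152));p,W=cloud('scene');cv2.imwrite('pics/s2.png',cv2.resize(p[100:330,60:360],None,fx=2.5,fy=2.5))"
```

```text
time_s: 3.18
eef_pos: [0.5449, -0.1864, 0.2458]
eef_rot: [0.102, 0.701, 0.098, -0.699]
wrist_force: [0.2, -0.0, 0.1]
opening: 1.0
[ 9.376 -0.236 -0.26 ]
```

View pics/s2.png

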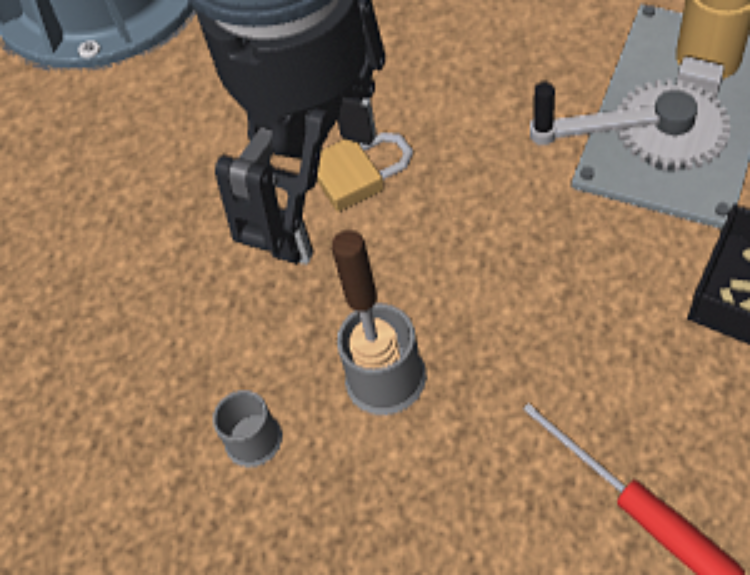

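The open gripper hangs over the brush, whose handle top is at (348,240), and the fingers straddle it. I'll descend.

```bash
python3 -m creep '1 3 -0.2 -0.2 0 0 0;1 3 0 0 0 0 0;1 2 0 0 0 0 0;1 0 0 0 0 0 0;1 0 0 0 0 0 0'; python3 -c "
from h import *
print(go(*T['brush'],.152));p,W=cloud('scene');cv2.imwrite('pics/s3.png',cv2.resize(p[100:330,60:360],None,fx=2.5,fy=2.5))"
```

```text
time_s: 3.85
eef_pos: [0.5476, -0.186, 0.1663]
eef_rot: [0.101, 0.703, 0.096, -0.698]
wrist_force: [0.2, 0.2, 0.1]
opening: 0.999
[ 1.43  -0.239  0.008]
```

View pics/s3.png

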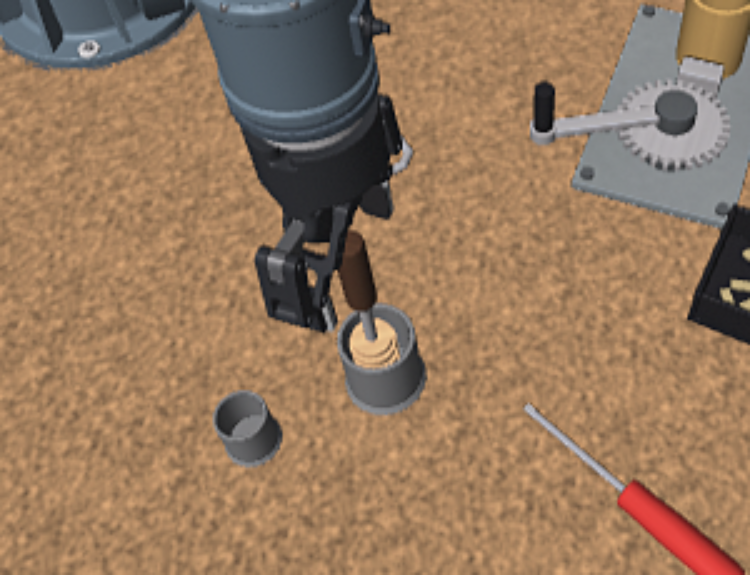

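```bash
python3 -m creep '1 1.4 -0.2 0 0 0 0;1 0 0 0 0 0 0;0 0 0 0 0 0 0;0 0 0 0 0 0 0;0 0 0 0 0 0 0;0 0 0 0 0 0 0;0 0 0 0 0 0 0;0 0 0 0 0 0 0'; python3 -c "
from h import *
print(go(*T['brush'],.152));p,W=cloud('scene');cv2.imwrite('pics/s4.png',cv2.resize(p[100:330,60:360],None,fx=2.5,fy=2.5))"
```

```text
time_s: 4.9
eef_pos: [0.5483, -0.1844, 0.1537]
eef_rot: [0.102, 0.704, 0.095, -0.697]
wrist_force: [-0.1, -0.9, 0.5]
opening: 0.242
[ 0.169 -0.098  0.109]
```

View pics/s4.png

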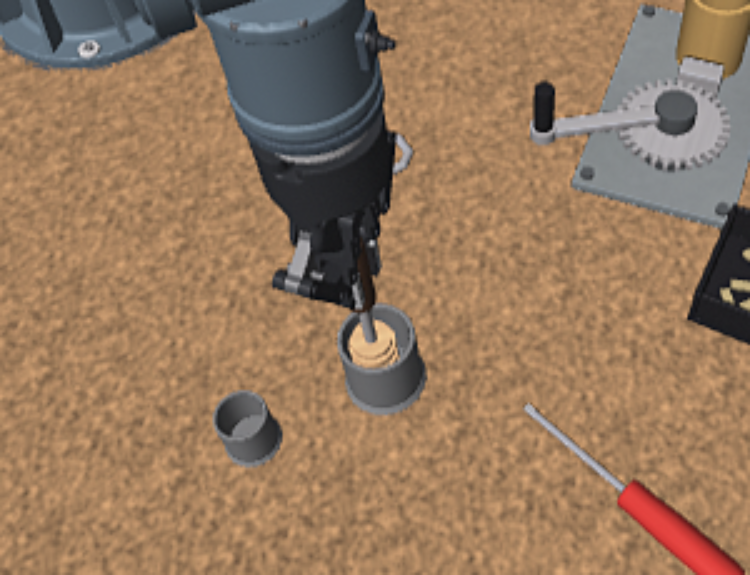

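The jaws have closed on the handle (opening 0.24, about 21 mm). I'll lift.

```bash
python3 -m creep '0 -2 0 0 0 0 0;0 -3 0 0 0 0 0;0 -4 0 0 0 0 0;0 -4 0 0 0 0 0;0 -2 0 0 0 0 0;0 0 0 0 0 0 0;0 0 0 0 0 0 0'; python3 -c "
from h import *
print(Rt(),go(*T['tube'],.30));p,W=cloud('scene');cv2.imwrite('pics/s5.png',cv2.resize(p[60:330,60:380],None,fx=2.1,fy=2.1))"
```

```text
time_s: 5.82
eef_pos: [0.5448, -0.1825, 0.304]
eef_rot: [0.1, 0.702, 0.097, -0.699]
wrist_force: [-0.9, 0.8, -1.1]
opening: 0.243
[[ 0.005  0.276 -0.961]
 [-0.004 -0.961 -0.276]
 [-1.     0.006 -0.003]] [  0.221 -42.596 -17.751]
```

View pics/s5.png

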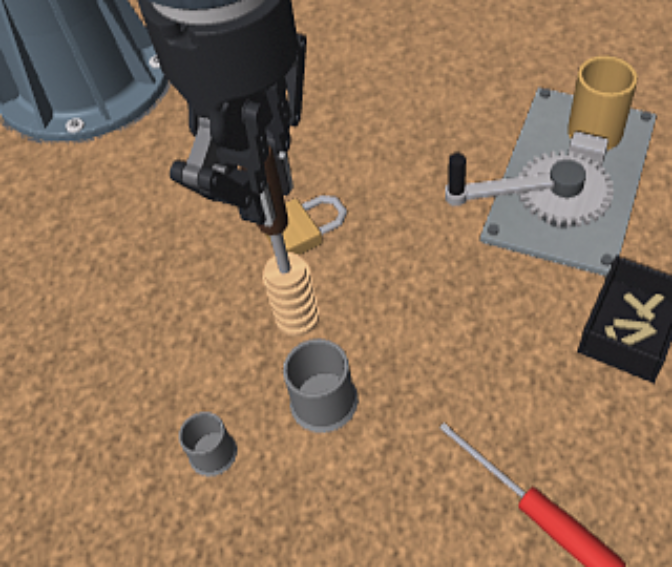

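The brush is out and hangs upright, with its head at (290,295) over the cup at (320,385). I'll carry it to the tube.

```bash
python3 -m creep '0 0 -3.5 -1.5 0 0 0;0 0 -4.5 -1.9 0 0 0;0 0 -4.5 -1.9 0 0 0;0 0 -4.5 -1.9 0 0 0;0 0 -4.5 -1.9 0 0 0;0 0 -4.5 -1.9 0 0 0;0 0 -4.5 -1.9 0 0 0;0 0 -3 -1.2 0 0 0;0 0 0 0 0 0 0'; python3 -c "
from h import *
print(go(*T['tube'],.30))"
```

```text
time_s: 7.0
eef_pos: [0.5841, 0.1891, 0.2868]
eef_rot: [-0.097, -0.694, -0.098, 0.707]
wrist_force: [-0.2, -0.7, -1.8]
opening: 0.239
[-1.36  -7.977 -3.66 ]
```

```bash
python3 -m creep '0 -0.6 -3.5 -1.6 0 0 0;0 -0.3 -2.5 -1.1 0 0 0;0 0 -0.8 -0.4 0 0 0;0 0 0 0 0 0 0;0 0 0 0 0 0 0'; python3 -c "
from h import *
print(Rt(),go(*T['tube'],.30))"
```

```text
time_s: 7.62
eef_pos: [0.5945, 0.2595, 0.2896]
eef_rot: [-0.097, -0.691, -0.095, 0.71]
wrist_force: [-0.5, -0.4, -0.7]
opening: 0.245
[[-0.027  0.27  -0.963]
 [-0.007 -0.963 -0.27 ]
 [-1.    -0.001  0.027]] [-1.058 -1.497 -0.718]
```

```bash
python3 -m creep '0 0 -1.4 -0.6 0 0.027 0;0 0 0 0 0 0 0;0 0 0 0 0 0 0'; python3 -c "
from h import *
print(Rt()[:,0],go(*T['tube'],.27));
p,W=cloud('scene');cv2.imwrite('pics/s6.png',cv2.resize(p[0:230,200:460],None,fx=2.5,fy=2.5))
p,W=cloud('top');cv2.imwrite('pics/t6.png',cv2.resize(p[100:260,80:340],None,fx=2.5,fy=2.5))"
```

```text
time_s: 8.0
eef_pos: [0.5968, 0.2738, 0.2896]
eef_rot: [0.095, 0.701, 0.096, -0.7]
wrist_force: [-0.2, 1.3, -1.2]
opening: 0.241
[ 0.001  0.001 -1.   ] [ 1.958 -0.173 -0.139]
```

View pics/s6.png

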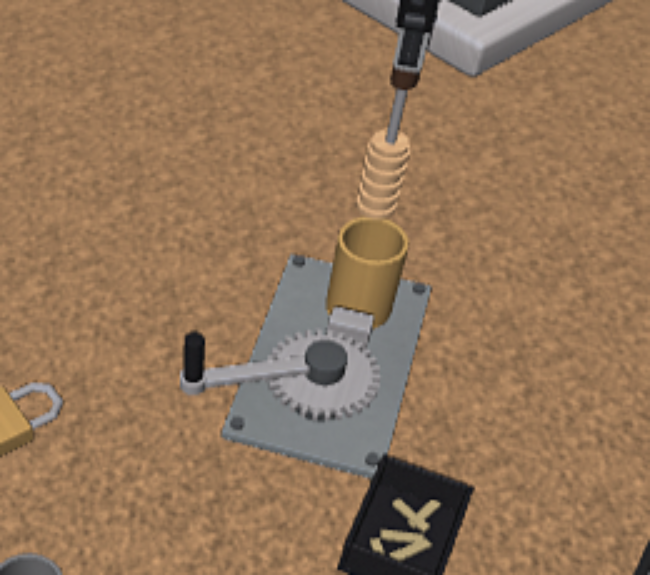

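View pics/t6.png

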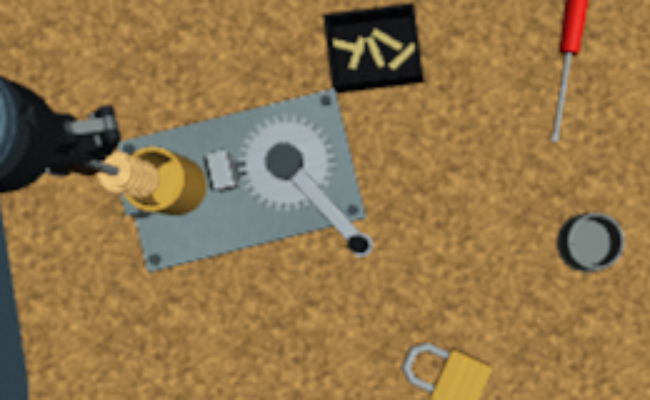

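The brush head at (383,175) hangs upright above the tube mouth at (372,240). I'll check its axis by depth.

```bash
python3 - <<'E'
from h import *
for n in("scene","top"):
    p,W=cloud(n);F=W.reshape(-1,3)
    for z0,z1 in[(.135,.155),(.155,.175),(.175,.2)]:
        Q=F[(np.hypot(F[:,0]-.597,F[:,1]-.275)<.04)&(F[:,2]>z0)&(F[:,2]<z1)]
        if len(Q)>10: print(n,z0,len(Q),circ(Q[:,:2]),Q.min(0),Q.max(0))
E
```

```text
scene 0.135 83 (array([0.595, 0.273]), np.float64(0.015427187547714844)) [0.577 0.254 0.142] [0.612 0.279 0.155]
scene 0.155 110 (array([0.595, 0.273]), np.float64(0.016037590624829682)) [0.577 0.255 0.156] [0.612 0.281 0.175]
scene 0.175 154 (array([0.595, 0.274]), np.float64(0.01614451003227937)) [0.577 0.254 0.175] [0.613 0.286 0.2  ]
top 0.135 31 (array([0.593, 0.275]), np.float64(0.01725396079921218)) [0.575 0.257 0.141] [0.609 0.274 0.15 ]
top 0.155 38 (array([0.593, 0.275]), np.float64(0.016918477290063846)) [0.576 0.257 0.157] [0.608 0.274 0.175]
top 0.175 58 (array([0.594, 0.275]), np.float64(0.017519643145524753)) [0.576 0.257 0.175] [0.61  0.279 0.199]
```

```bash
python3 -m creep '0 0 -0.1 -0.4 0 0 0;0 0 0 0 0 0 0;0 2.5 0 0 0 0 0;0 2.5 0 0 0 0 0;0 2 0 0 0 0 0;0 0 0 0 0 0 0'; python3 -c "
from h import *
print(Rt()[:,0],go(.6003,.2758,.170))"
```

```text
time_s: 8.95
eef_pos: [0.6017, 0.276, 0.2181]
eef_rot: [0.095, 0.702, 0.096, -0.7]
wrist_force: [-0.2, 0.1, -1.6]
opening: 0.239
[ 0.003  0.001 -1.   ] [ 4.809 -0.014  0.158]
```

```bash
python3 -m creep '0 2 0 0.1 0 0 0;0 1.5 0 0 0 0 0;0 0.8 0 0 0 0 0;0 0 0 0 0 0 0;0 0 0 0 0 0 0'; python3 -c "
from h import *
print(Rt()[:,0],go(.6003,.2758,.170))"
```

```text
time_s: 9.57
eef_pos: [0.602, 0.2762, 0.1742]
eef_rot: [0.095, 0.703, 0.096, -0.699]
wrist_force: [-0.4, -0.3, -2.2]
opening: 0.245
[ 0.005  0.002 -1.   ] [ 0.415 -0.01   0.177]
```

```bash
python3 -m creep '0 0.5 0 0.15 0 0 0;0 0.1 0 0 0 0 0;0 0 0 0 0 0 0;0 0 0 0 0 0 0'; python3 -c "
from h import *
print(Rt()[:,0],go(.6003,.2758,.170))
p,W=cloud('scene');cv2.imwrite('pics/s7.png',cv2.resize(p[0:230,200:460],None,fx=2.5,fy=2.5))"
```

```text
time_s: 10.07
eef_pos: [0.6013, 0.2759, 0.1692]
eef_rot: [0.095, 0.703, 0.096, -0.698]
wrist_force: [-0.2, -0.1, -1.6]
opening: 0.244
[ 0.008  0.003 -1.   ] [-0.077 -0.013  0.096]
```

View pics/s7.png

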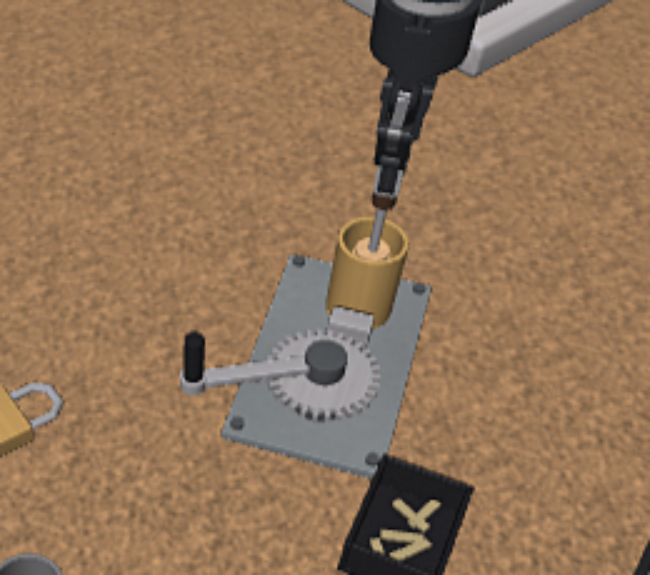

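The brush head sits inside the tube at (373,250). I'll feel for the floor a little lower.

```bash
python3 -m creep '0 0.2 0 0 0 -0.008 0;0 0 0 0 0 0 0;0 0 0 0 0 0 0'; python3 -m creep '0 0.2 0 0 0 0 0;0 0 0 0 0 0 0;0 0 0 0 0 0 0'; python3 -c "
from h import *
print(Rt()[:,0],go(.6003,.2758,.250))"
```

```text
time_s: 10.5
eef_pos: [0.6014, 0.276, 0.1672]
eef_rot: [-0.095, -0.701, -0.096, 0.701]
wrist_force: [0.2, -0.2, -0.8]
opening: 0.244
time_s: 10.88
eef_pos: [0.6019, 0.2761, 0.1659]
eef_rot: [0.095, 0.701, 0.096, -0.7]
wrist_force: [-0.3, -0.5, -0.6]
opening: 0.24
[ 0.001  0.001 -1.   ] [-8.411 -0.015  0.15 ]
```

Contact with the floor shows, with the wrist force going from about -2 to -0.6 N. Now up to the mouth and down again.

```bash
python3 -m creep '0 -2 0 0.1 0 0 0;0 -2.5 0 0 0 0 0;0 -2.5 0 0 0 0 0;0 -1.5 0 0 0 0 0;0 0 0 0 0 0 0;0 0 0 0 0 0 0'; python3 -c "
from h import *
print(Rt()[:,0],go(.6003,.2758,.167))"
```

```text
time_s: 11.62
eef_pos: [0.6005, 0.2757, 0.257]
eef_rot: [0.095, 0.701, 0.096, -0.7]
wrist_force: [-0.7, 0.4, -2.0]
opening: 0.239
[ 0.002  0.001 -1.   ] [ 9.001 -0.007  0.039]
```

```bash
python3 -m creep '0 2 0 0 0 0 0;0 2 0 0 0 0 0;0 2 0 0 0 0 0;0 1 0 0 0 0 0;0 0 0 0 0 0 0;0 0 0 0 0 0 0'; python3 -c "
from h import *
print(Rt()[:,0],go(.6003,.2758,.166))"
```

```text
time_s: 12.38
eef_pos: [0.5963, 0.2746, 0.1745]
eef_rot: [-0.096, -0.697, -0.095, 0.704]
wrist_force: [-0.1, 0.6, -0.3]
opening: 0.239
[-0.01  -0.002 -1.   ] [ 0.841 -0.008 -0.422]
```

```bash
python3 -m creep '0 0.6 0 -0.4 0 0.01 0;0 0 0 0 0 0 0;0 0 0 0 0 0 0;0 0.2 0 0 0 0 0;0 0 0 0 0 0 0;0 0 0 0 0 0 0'; python3 -c "
from h import *
print(Rt()[:,0],go(.6003,.2758,.166))
p,W=cloud('scene');cv2.imwrite('pics/s8.png',cv2.resize(p[0:230,200:460],None,fx=2.5,fy=2.5))"
```

```text
time_s: 13.12
eef_pos: [0.6018, 0.2761, 0.1684]
eef_rot: [0.095, 0.702, 0.096, -0.699]
wrist_force: [-0.5, -0.5, -1.7]
opening: 0.24
[ 0.004  0.002 -1.   ] [ 0.239 -0.011  0.151]
```

View pics/s8.png

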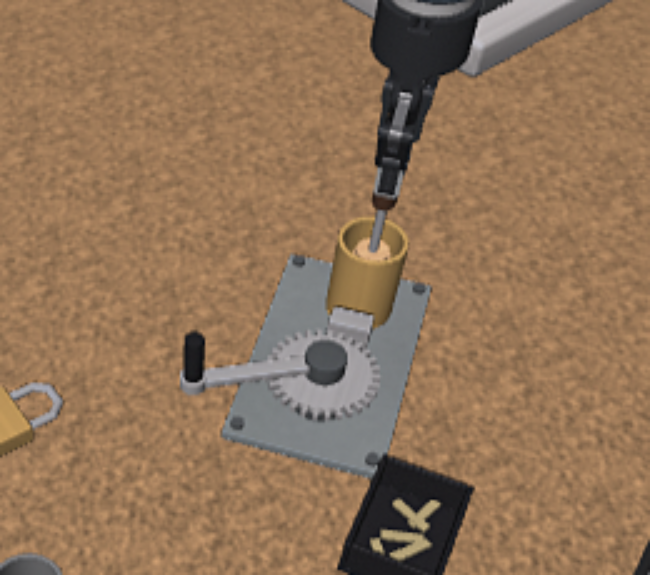

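The picture matches the first stroke: the brush head is at the bottom, at (373,250). I'll touch down slightly once more, then draw the brush out high.

```bash
python3 -m creep '0 0.25 0 0 0 0 0;0 0 0 0 0 0 0;0 0 0 0 0 0 0'; python3 -m creep '0 -2 0 0.1 0 0 0;0 -3 0 0 0 0 0;0 -3.5 0 0 0 0 0;0 -3.5 0 0 0 0 0;0 -2.5 0 0 0 0 0;0 0 0 0 0 0 0;0 0 0 0 0 0 0'; python3 -c "
from h import *
print(Rt()[:,0],go(.548,-.1793,.305))"
```

```text
time_s: 13.55
eef_pos: [0.6019, 0.2762, 0.1659]
eef_rot: [0.095, 0.702, 0.096, -0.699]
wrist_force: [-0.4, -0.5, -1.0]
opening: 0.24
time_s: 14.42
eef_pos: [0.5999, 0.2756, 0.3224]
eef_rot: [0.095, 0.704, 0.096, -0.697]
wrist_force: [0.1, 0.5, -2.5]
opening: 0.238
[ 0.009  0.003 -1.   ] [ 1.558 42.447 17.189]
```

```bash
python3 -m creep '0 0 3.5 1.4 0 0 0;0 0 4.5 1.8 0 0 0;0 0 4.5 1.8 0 0 0;0 0 4.5 1.8 0 0 0;0 0 4.5 1.8 0 0 0;0 0 4.5 1.8 0 0 0;0 0 4.5 1.8 0 0 0;0 0 3 1.2 0 0 0;0 0 0 0 0 0 0;0 0 0 0 0 0 0'; python3 -c "
from h import *
print(Rt()[:,0],go(.548,-.1793,.305))"
```

```text
time_s: 15.68
eef_pos: [0.5527, -0.0921, 0.3052]
eef_rot: [-0.093, -0.696, -0.099, 0.705]
wrist_force: [-0.1, 0.6, -1.2]
opening: 0.241
[-0.014  0.007 -1.   ] [-0.039  8.276  2.794]
```

```bash
python3 -m creep '0 0 3.5 1.2 0 0 0;0 0 2.5 0.8 0 0 0;0 0 0.8 0.3 0 0 0;0 0 0 0 0 0.012 0.01;0 0 0 0 0 0 0'; python3 - <<'E'
from h import *
print(Rt()[:,0],go(.548,-.1793,.26))
for n,h in(("scene",(.5469,-.1802)),("top",(.5458,-.1785))):
    p,W=cloud(n);F=W.reshape(-1,3)
    for z0,z1 in[(.165,.185),(.185,.21)]:
        Q=F[(np.hypot(F[:,0]-.547,F[:,1]+.18)<.045)&(F[:,2]>z0)&(F[:,2]<z1)]
        if len(Q)>10: print(n,z0,len(Q),circ(Q[:,:2]),Q.min(0),Q.max(0),h)
E
```

```text
time_s: 16.3
eef_pos: [0.5492, -0.1584, 0.3026]
eef_rot: [-0.097, -0.7, -0.1, 0.701]
wrist_force: [0.3, -0.2, -1.8]
opening: 0.245
[-0.002  0.004 -1.   ] [4.247 1.992 0.695]
scene 0.165 108 (array([ 0.547, -0.158]), np.float64(0.016696365549903364)) [ 0.536 -0.176  0.165] [ 0.565 -0.144  0.185] (0.5469, -0.1802)
scene 0.185 193 (array([ 0.548, -0.159]), np.float64(0.01598269069215016)) [ 0.536 -0.177  0.185] [ 0.565 -0.144  0.21 ] (0.5469, -0.1802)
```

```bash
python3 -m creep '0 0 2.05 0.65 0 0 0;0 0 0 0 0 0 0;0 0 0 0 0 0 0'; python3 - <<'E'
from h import *
print(Rt()[:,0],go(.548,-.1793,.26))
for n,h in(("scene",(.5469,-.1802)),("top",(.5458,-.1785))):
    p,W=cloud(n);F=W.reshape(-1,3)
    for z0,z1 in[(.160,.185),(.185,.21)]:
        Q=F[(np.hypot(F[:,0]-.547,F[:,1]+.18)<.045)&(F[:,2]>z0)&(F[:,2]<z1)]
        if len(Q)>10: print(n,z0,len(Q),circ(Q[:,:2]),Q.min(0),Q.max(0),h)
E
```

```text
time_s: 16.77
eef_pos: [0.549, -0.1808, 0.3028]
eef_rot: [-0.098, -0.7, -0.101, 0.7]
wrist_force: [1.0, 1.0, -0.9]
opening: 0.239
[-0.001  0.004 -1.   ] [ 4.285 -0.156  0.05 ]
scene 0.16 164 (array([ 0.547, -0.181]), np.float64(0.016316059249542717)) [ 0.534 -0.198  0.16 ] [ 0.564 -0.169  0.185] (0.5469, -0.1802)
scene 0.185 198 (array([ 0.547, -0.181]), np.float64(0.016464756268990403)) [ 0.536 -0.199  0.185] [ 0.565 -0.168  0.209] (0.5469, -0.1802)
```

```bash
python3 -m creep '0 2.5 0 0 0 0 0;0 3 0 0 0 0 0;0 3 0 0 0 0 0;0 2 0 0 0 0 0;0 0 0 0 0 0 0;0 0 0 0 0 0 0'; python3 -c "
from h import *
print(Rt()[:,0],go(.549,-.1805,.155))"
```

```text
time_s: 17.62
eef_pos: [0.55, -0.1798, 0.197]
eef_rot: [0.099, 0.701, 0.1, -0.699]
wrist_force: [-0.1, 0.6, -1.3]
opening: 0.241
[ 0.002  0.002 -1.   ] [4.203 0.044 0.125]
```

```bash
python3 -m creep '0 2 0 0.1 0 0 0;0 1.2 0 0 0 0 0;0 0.7 0 0 0 0 0;0 0 0 0 0 0 0;0 0 0 0 0 0 0'; python3 -c "
from h import *
print(Rt()[:,0],go(.549,-.1805,.154))"
```

```text
time_s: 18.25
eef_pos: [0.5521, -0.1815, 0.1621]
eef_rot: [0.101, 0.703, 0.099, -0.697]
wrist_force: [0.7, 0.5, -0.8]
opening: 0.243
[ 0.009 -0.002 -1.   ] [ 0.809 -0.187  0.279]
```

```bash
python3 -m creep '0 0.6 -0.1 0.3 0 -0.009 0;0 0 0 0 0 0 0;0 0 0 0 0 0 0'; python3 -m creep '0 0.2 0 0 0 0 0;0 0 0 0 0 0 0;0 0 0 0 0 0 0'; python3 -c "
from h import *
print(Rt()[:,0],go(.549,-.1805,.154))"
```

```text
time_s: 18.62
eef_pos: [0.5492, -0.1816, 0.1565]
eef_rot: [-0.102, -0.7, -0.098, 0.7]
wrist_force: [-0.4, -0.7, -1.6]
opening: 0.246
time_s: 19.0
eef_pos: [0.5493, -0.1817, 0.1545]
eef_rot: [0.102, 0.7, 0.098, -0.7]
wrist_force: [0.2, 0.6, -2.2]
opening: 0.24
[ 0.001 -0.005 -1.   ] [ 0.053 -0.121 -0.002]
```

```bash
python3 -m creep '0 0.15 0 0 0 0 0;0 0 0 0 0 0 0;0 0 0 0 0 0 0;0.35 0 0 0 0 0 0;0.6 0 0 0 0 0 0;1 0 0 0 0 0 0;1 0 0 0 0 0 0;1 0 0 0 0 0 0;1 0 0 0 0 0 0;1 0 0 0 0 0 0'; python3 -c "
from h import *
print(Rt()[:,0])
p,W=cloud('scene');cv2.imwrite('pics/s9.png',cv2.resize(p[100:330,60:360],None,fx=2.5,fy=2.5))"
```

```text
time_s: 20.25
eef_pos: [0.5501, -0.1821, 0.1541]
eef_rot: [0.102, 0.701, 0.097, -0.699]
wrist_force: [0.4, -0.3, -0.6]
opening: 0.999
[ 0.003 -0.006 -1.   ]
```

View pics/s9.png

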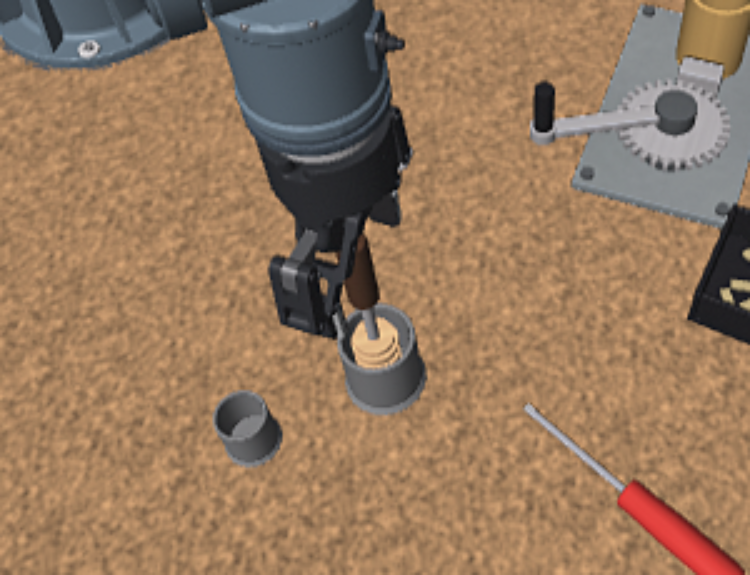

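The brush stands free in the larger cup, its handle at (362,275). I'll raise the hand straight up.

```bash
python3 -m creep '1 -1.5 0 0 0 0 0;1 -2.5 0 0 0 0 0;1 -2.5 0 0 0 0 0;1 -2.5 0 0 0 0 0;1 -2 0 0 0 0 0;1 0 0 0 0 0 0;1 0 0 0 0 0 0'; python3 - <<'E'
from h import *
print(Rt(),go(.5368,.0648,.24))
p,W=cloud("scene");F=W.reshape(-1,3)
for z0,z1 in[(.06,.08),(.13,.15),(.17,.199),(.199,.215)]:
    Q=F[(np.hypot(F[:,0]-.547,F[:,1]+.18)<.03)&(F[:,2]>z0)&(F[:,2]<z1)]
    if len(Q)>10: print(z0,len(Q),circ(Q[:,:2]),Q.max(0))
E
```

```text
time_s: 21.18
eef_pos: [0.5502, -0.1816, 0.2729]
eef_rot: [0.103, 0.702, 0.096, -0.698]
wrist_force: [-0.1, 0.5, -0.6]
opening: 0.997
[[ 0.006  0.279 -0.96 ]
 [-0.008 -0.96  -0.279]
 [-1.     0.01  -0.004]] [  3.075 -24.064  -5.579]
0.06 521 (array([ 0.547, -0.18 ]), np.float64(0.02255483095476793)) [ 0.577 -0.151  0.08 ]
0.13 61 (array([ 0.548, -0.183]), np.float64(0.010367779690070125)) [ 0.559 -0.174  0.15 ]
0.17 123 (array([ 0.548, -0.183]), np.float64(0.010438679940170982)) [ 0.559 -0.174  0.198]
0.199 142 (array([ 0.549, -0.183]), np.float64(0.008053388445086178)) [ 0.559 -0.172  0.208]
```

The brush is upright at (0.548,-0.183) with its top at 0.207, so its lower end is on the floor. On to the lever, pre-turning the jaws to the post's tangent.

```bash
python3 -m creep '1 0 -3.5 -0.9 0 0 0;1 0 -4.5 -1.1 0 0 0;1 0 -4.5 -1.1 0 0 0;1 0 -4.5 -1.1 -0.1 0 0;1 0 -3 -0.8 -0.15 0 0;1 0 0 0 -0.15 0 0;1 0 0 0 -0.1 0 0;1 0 0 0 0 0 0;1 0 0 0 0 0 0'; python3 -c "
from h import *
print(Rt(),go(.5368,.0648,.20))"
```

```text
time_s: 22.35
eef_pos: [0.5344, 0.0315, 0.2613]
eef_rot: [-0.274, -0.648, -0.274, 0.655]
wrist_force: [-0.6, -0.4, -0.3]
opening: 0.999
[[-0.009  0.714 -0.7  ]
 [-0.004 -0.7   -0.714]
 [-1.    -0.003  0.009]] [ 6.116 -2.144 -2.605]
```

```bash
python3 -m creep '1 2 -2.1 -2.6 0 0.01 0;1 2 0 0 0 0 0;1 1.5 0 0 0 0 0;1 0 0 0 0 0 0;1 0 0 0 0 0 0'; python3 -c "
from h import *
print(Rt()[:,0],go(.5368,.0648,.083))
p,W=cloud('scene');cv2.imwrite('pics/s10.png',cv2.resize(p[0:230,160:420],None,fx=2.5,fy=2.5))"
```

```text
time_s: 22.98
eef_pos: [0.5381, 0.0641, 0.2046]
eef_rot: [-0.27, -0.653, -0.272, 0.653]
wrist_force: [1.1, 0.7, 0.5]
opening: 0.999
[-0.001  0.003 -1.   ] [12.164 -0.103  0.049]
```

View pics/s10.png

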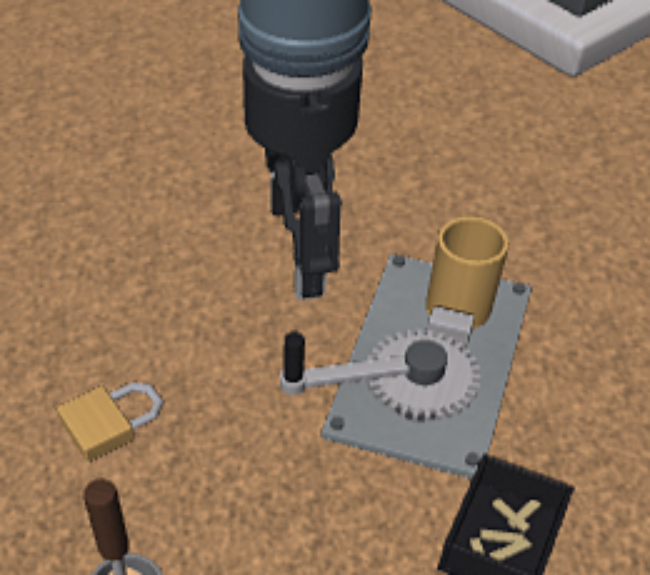

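The gripper hangs over the post at (294,350), jaws along the tangent. Descending.

```bash
python3 -m creep '1 2.5 0 0 0 0 0;1 3 0 0 0 0 0;1 2.5 0 0 0 0 0;1 1 0 0 0 0 0;1 0 0 0 0 0 0;1 0 0 0 0 0 0'; python3 -c "
from h import *
print(Rt()[:,0],go(.538,.0648,.083))"
```

```text
time_s: 23.78
eef_pos: [0.5431, 0.0629, 0.1188]
eef_rot: [0.271, 0.657, 0.269, -0.65]
wrist_force: [0.7, -0.3, 0.4]
opening: 1.0
[ 0.01   0.002 -1.   ] [ 3.579 -0.514  0.256]
```

```bash
python3 -m creep '1 1.5 -0.5 0.25 0 -0.007 0.007;1 1.2 0 0 0 0 0;1 0.4 0 0 0 0 0;1 0 0 0 0 0 0;1 0 0 0 0 0 0'; python3 -c "
from h import *
print(Rt(),go(.538,.0648,.083),lev())
p,W=cloud('scene');cv2.imwrite('pics/s11.png',cv2.resize(p[0:230,160:420],None,fx=2.5,fy=2.5))"
```

```text
time_s: 24.4
eef_pos: [0.5386, 0.0647, 0.087]
eef_rot: [0.275, 0.656, 0.266, -0.651]
wrist_force: [0.1, -0.6, 0.4]
opening: 1.0
[[ 0.012  0.706 -0.708]
 [-0.009 -0.708 -0.706]
 [-1.     0.015 -0.002]] [ 0.404 -0.057  0.039] (np.float64(0.11877016800104508), np.float64(-0.011400071175203585))
```

View pics/s11.png

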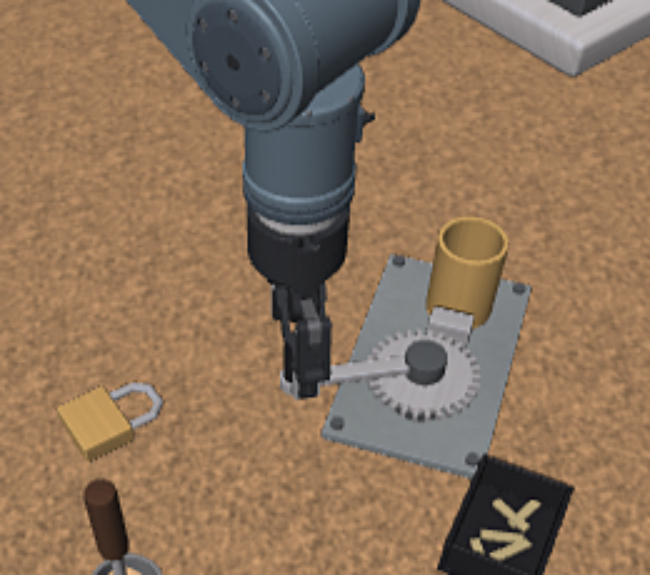

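The near finger stands in front of the post at (305,365), clear above the arm. I'll close.

```bash
python3 -m creep '0 0 0 0 0 0 0;0 0 0 0 0 0 0;0 0 0 0 0 0 0;0 0 0 0 0 0 0;0 0 0 0 0 0 0;0 0 0 0 0 0 0'; python3 -c "
from h import *
print(Rt()[:,0],lev())"
```

```text
time_s: 25.2
eef_pos: [0.5377, 0.0661, 0.0881]
eef_rot: [0.273, 0.656, 0.266, -0.651]
wrist_force: [1.2, -0.7, -1.0]
opening: 0.187
[ 0.01  -0.006 -1.   ] (np.float64(0.11847921426932526), np.float64(0.002614055964860751))
```

```bash
sed -i 's/piv=(.6229,.1484)/piv=(.6238,.1497)/' h.py; cat >> h.py <<'E'
def st():
    o=ctrl.get_obs(); r,t=lev(o); R=Rt(o); yaw=np.arctan2(-R[1,1],-R[0,1])
    f=R.T@o['wrist_force']; g=o['eef_pos'][:2]-np.array(T['piv']); tan=np.array([g[1],-g[0]])/r
    print("r %.4f th %.3f clicks %.2f  jaw-tan %.3f  Ftan %.1f"%(r,t,t/.2094,(yaw-np.arctan2(tan[1],tan[0])),o['wrist_force'][:2]@tan),"tool f",f,"xdir",R[:,0],"z",o['eef_pos'][2],"T",o['torque'],o['opening'])
E
python3 -c "
from h import *
st()"
python3 -m creep '0 0 -0.3 0 0.02 0 0;0 0 -0.3 0 0.02 0 0;0 0 -0.3 0 0.02 0 0;0 0 0 0 0 0 0'; python3 -c "
from h import *
st()"
```

```text
r 0.1200 th 0.000 clicks 0.00  jaw-tan 0.013  Ftan -1.3 tool f [ 1.036  1.281 -0.368] xdir [ 0.01  -0.006 -1.   ] z 0.08808300686559829 T [ 0.222  0.113 -0.058] 0.1873091526685502
time_s: 25.7
eef_pos: [0.5356, 0.0683, 0.0881]
eef_rot: [0.256, 0.666, 0.243, -0.657]
wrist_force: [2.9, -3.3, -2.9]
opening: 0.191
r 0.1200 th 0.026 clicks 0.12  jaw-tan -0.024  Ftan -4.4 tool f [2.955 4.33  0.032] xdir [ 0.019 -0.013 -1.   ] z 0.08812965236472158 T [0.128 0.157 0.582] 0.19134862553359938
```

```bash
python3 -m creep '0 0 -0.4 0 0.03 0 0;0 0 -0.4 0 0.03 0 0;0 0 -0.4 0 0.03 0 0;0 0 0 0 0 0 0'; python3 -c "
from h import *
st()"; python3 -m creep '0 0 -0.4 0 0.03 0 0;0 0 -0.4 0 0.03 0 0;0 0 -0.4 0 0.03 0 0;0 0 0 0 0 0 0'; python3 -c "
from h import *
st()"
```

```text
time_s: 26.2
eef_pos: [0.5292, 0.0758, 0.0881]
eef_rot: [0.227, 0.677, 0.211, -0.667]
wrist_force: [1.3, 0.0, 0.5]
opening: 0.195
r 0.1200 th 0.108 clicks 0.51  jaw-tan -0.033  Ftan -0.8 tool f [-0.456  0.731 -1.064] xdir [ 0.021 -0.016 -1.   ] z 0.0881270285666609 T [0.615 0.651 0.631] 0.19541759695035657
time_s: 26.7
eef_pos: [0.5219, 0.0864, 0.0881]
eef_rot: [0.194, 0.687, 0.179, -0.677]
wrist_force: [2.7, -3.2, -1.2]
opening: 0.191
r 0.1200 th 0.215 clicks 1.02  jaw-tan -0.022  Ftan -4.2 tool f [ 1.342  4.111 -0.706] xdir [ 0.021 -0.017 -1.   ] z 0.08809075655201877 T [0.297 0.462 0.58 ] 0.19074993755610367
```

```bash
python3 -m creep '0 0 -0.4 0 0.03 0 0;0 0 -0.4 0 0.03 0 0;0 0 -0.4 0 0.03 0 0;0 0 0 0 0 0 0'; python3 -c "
from h import *
st()"; python3 -m creep '0 0 -0.4 0 0.03 0 0;0 0 -0.4 0 0.03 0 0;0 0 -0.4 0 0.03 0 0;0 0 0 0 0 0 0;0 0 0 0 0 0 0'; python3 -c "
from h import *
st()
p,W=cloud('scene');cv2.imwrite('pics/s12.png',cv2.resize(p[0:230,160:420],None,fx=2.5,fy=2.5))
p,W=cloud('top');cv2.imwrite('pics/t12.png',cv2.resize(p[100:260,80:340],None,fx=2.5,fy=2.5))
"
```

```text
time_s: 27.2
eef_pos: [0.5171, 0.095, 0.0881]
eef_rot: [0.163, 0.696, 0.146, -0.684]
wrist_force: [2.5, -4.2, 0.8]
opening: 0.19
r 0.1199 th 0.297 clicks 1.42  jaw-tan -0.032  Ftan -4.9 tool f [-0.692  4.885 -0.468] xdir [ 0.022 -0.02  -1.   ] z 0.08811623356034637 T [0.417 0.541 0.671] 0.19042477179404135
time_s: 27.82
eef_pos: [0.5118, 0.1071, 0.0881]
eef_rot: [0.129, 0.703, 0.114, -0.69]
wrist_force: [1.6, -3.6, -0.0]
opening: 0.197
r 0.1199 th 0.407 clicks 1.94  jaw-tan -0.017  Ftan -3.9 tool f [ 0.119  3.907 -0.258] xdir [ 0.022 -0.018 -1.   ] z 0.08809998916378237 T [0.337 0.512 0.493] 0.1970844083539082
```

View pics/s12.png

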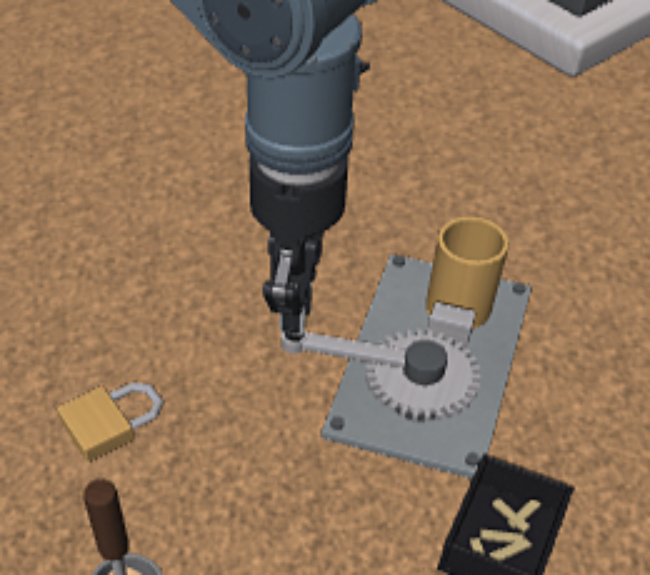

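View pics/t12.png

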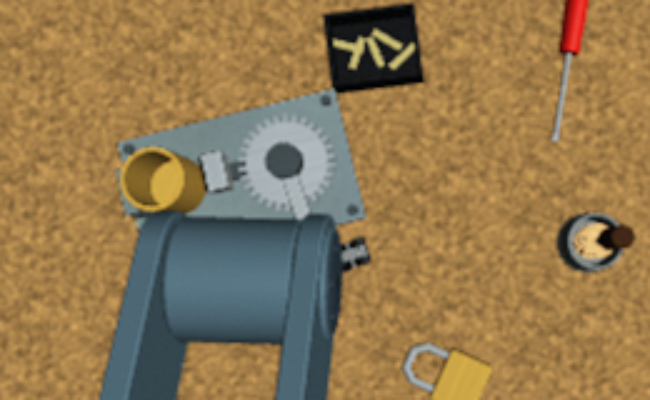

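The lever now lies at about two clicks, with the post in the jaws at (292,340), and the arc radius stays at 0.120. Continuing.

```bash
python3 -m creep '0 0 -0.4 0 0.03 0 0;0 0 -0.4 0 0.03 0 0;0 0 -0.4 0 0.03 0 0;0 0 0 0 0 0 0'; python3 -c "
from h import *
st()"; python3 -m creep '0 0 -0.4 0 0.03 0 0;0 0 -0.4 0 0.03 0 0;0 0 -0.4 0 0.03 0 0;0 0 0 0 0 0 0;0 0 0 0 0 0 0'; python3 -c "
from h import *
st()
"
```

```text
time_s: 28.42
eef_pos: [0.5086, 0.1168, 0.0881]
eef_rot: [0.097, 0.708, 0.079, -0.695]
wrist_force: [2.3, -4.7, 1.2]
opening: 0.19
r 0.1198 th 0.492 clicks 2.35  jaw-tan -0.029  Ftan -5.1 tool f [-1.058  5.12  -1.125] xdir [ 0.022 -0.022 -1.   ] z 0.08810937376481133 T [0.148 0.539 0.595] 0.19023452480106695
time_s: 29.05
eef_pos: [0.5057, 0.1295, 0.0881]
eef_rot: [0.062, 0.712, 0.046, -0.698]
wrist_force: [1.8, -2.4, 1.2]
opening: 0.192
r 0.1198 th 0.601 clicks 2.87  jaw-tan -0.017  Ftan -2.7 tool f [-1.08   2.668 -1.479] xdir [ 0.022 -0.021 -1.   ] z 0.08806909858033457 T [0.436 0.441 0.443] 0.19207000440512456
```

```bash
python3 -m creep '0 0 -0.4 0 0.03 0 0;0 0 -0.4 0 0.03 0 0;0 0 -0.4 0 0.03 0 0;0 0 0 0 0 0 0;0 0 0 0 0 0 0'; python3 -c "
from h import *
st()"; python3 -m creep '0 0 -0.4 0 0.03 0 0;0 0 -0.4 0 0.03 0 0;0 0 0 0 0 0 0;0 0 0 0 0 0 0'; python3 -c "
from h import *
st()
"
```

```text
time_s: 29.68
eef_pos: [0.5046, 0.1379, 0.0881]
eef_rot: [0.032, 0.714, 0.012, -0.699]
wrist_force: [1.4, -5.1, 1.5]
opening: 0.193
r 0.1198 th 0.672 clicks 3.21  jaw-tan -0.037  Ftan -5.3 tool f [-1.303  5.26  -1.102] xdir [ 0.022 -0.027 -0.999] z 0.08807058234757609 T [0.354 0.543 0.793] 0.19299542181020737
time_s: 30.18
eef_pos: [0.5052, 0.139, 0.0879]
eef_rot: [0.012, 0.715, -0.014, -0.699]
wrist_force: [-0.8, -8.9, 1.5]
opening: 0.194
r 0.1190 th 0.681 clicks 3.25  jaw-tan -0.093  Ftan -8.8 tool f [-1.151  8.96   0.787] xdir [ 0.023 -0.037 -0.999] z 0.08794503284193295 T [-0.015  0.153  0.358] 0.19360192677740093
```

The push is up on the hump of the fourth click at 8.8 N. I'll use single, slightly larger steps.

```bash
python3 -m creep '0 0 -0.5 0.05 0 0 0;0 0 -0.5 0 0 0 0'; python3 -c "
from h import *
st()"
```

```text
time_s: 30.42
eef_pos: [0.5049, 0.1452, 0.0879]
eef_rot: [0.013, 0.715, -0.017, -0.699]
wrist_force: [-5.4, -13.0, 6.8]
opening: 0.192
r 0.1190 th 0.733 clicks 3.50  jaw-tan -0.045  Ftan -12.8 tool f [-6.346 13.323  5.161] xdir [ 0.022 -0.042 -0.999] z 0.08794278188484381 T [-0.5    0.414 -0.485] 0.1915353136701374
```

```bash
python3 -m creep '0 0 -0.4 0 0 0 0'; python3 -c "
from h import *
st()"; python3 -m creep '0 0 0 0 0 0 0'; python3 -c "
from h import *
st()"
```

```text
time_s: 30.55
eef_pos: [0.5049, 0.1474, 0.088]
eef_rot: [0.012, 0.714, -0.019, -0.699]
wrist_force: [-3.5, -12.5, 4.8]
opening: 0.189
r 0.1189 th 0.751 clicks 3.59  jaw-tan -0.029  Ftan -12.4 tool f [-4.27  12.72   3.245] xdir [ 0.021 -0.044 -0.999] z 0.08796965275847657 T [-0.429  0.128 -0.694] 0.1889249733726191
time_s: 30.68
eef_pos: [0.5049, 0.146, 0.088]
eef_rot: [0.012, 0.714, -0.02, -0.699]
wrist_force: [-1.6, -8.8, 2.2]
opening: 0.194
r 0.1190 th 0.739 clicks 3.53  jaw-tan -0.043  Ftan -8.7 tool f [-1.804  8.863  1.49 ] xdir [ 0.021 -0.046 -0.999] z 0.08801025797710597 T [ 0.063 -0.042 -0.347] 0.1942272182755452
```

```bash
python3 -m creep '0 0 -0.5 0.05 0 0 0;0 0 -0.5 0 0 0 0'; python3 -c "
from h import *
st()"
```

```text
time_s: 30.92
eef_pos: [0.5058, 0.1534, 0.0882]
eef_rot: [0.011, 0.715, -0.023, -0.699]
wrist_force: [0.3, -5.4, 4.0]
opening: 0.191
r 0.1180 th 0.802 clicks 3.83  jaw-tan 0.015  Ftan -5.4 tool f [-3.697  5.55  -0.457] xdir [ 0.023 -0.048 -0.999] z 0.08823627668628961 T [0.298 0.041 0.161] 0.19076393324650118
```

Over the hump: the push dropped to 5.4 N at about 3.8 clicks. One small step, then settle.

```bash
python3 -m creep '0 0 -0.3 0.1 0 0 0;0 0 0 0 0 0 0'; python3 -c "
from h import *
st()"; python3 -m creep '0 0 0 0 0 0 0;0 0 0 0 0 0 0'; python3 -c "
from h import *
st()"
```

```text
time_s: 31.18
eef_pos: [0.5059, 0.1551, 0.0882]
eef_rot: [0.011, 0.716, -0.024, -0.698]
wrist_force: [-1.4, -6.0, 3.6]
opening: 0.187
r 0.1180 th 0.816 clicks 3.90  jaw-tan 0.027  Ftan -6.1 tool f [-3.377  6.196  1.166] xdir [ 0.025 -0.05  -0.998] z 0.0882203347812798 T [0.269 0.406 0.122] 0.18719761793450507
time_s: 31.42
eef_pos: [0.5059, 0.1543, 0.0882]
eef_rot: [0.011, 0.716, -0.024, -0.698]
wrist_force: [-0.5, -5.8, 2.3]
opening: 0.192
r 0.1180 th 0.809 clicks 3.87  jaw-tan 0.020  Ftan -5.8 tool f [-2.008  5.935  0.317] xdir [ 0.025 -0.05  -0.998] z 0.08823944899992123 T [0.469 0.21  0.237] 0.19158293468643034
```

```bash
python3 -m creep '0 0 -0.25 0 0 0 0;0 0 0 0 0 0 0;0 0 0 0 0 0 0'; python3 - <<'E'
from h import *
st()
p,W=cloud('scene');cv2.imwrite('pics/s13.png',cv2.resize(p[0:230,160:420],None,fx=2.5,fy=2.5))
F=W.reshape(-1,3); pc=np.array([.622,.148])
# gripper-free arm part: 30..95 mm from pivot, top z~.07
r=np.hypot(F[:,0]-pc[0],F[:,1]-pc[1])
Q=F[(r>.035)&(r<.1)&(F[:,2]>.064)&(F[:,2]<.075)&(F[:,0]<pc[0]) & (abs(F[:,1]-pc[1])<.04)]
vx,vy,x0,y0=cv2.fitLine(Q[:,:2].astype(np.float32),cv2.DIST_HUBER,0,.01,.01).ravel()
if vx<0:vx,vy=-vx,-vy
print(len(Q),"theta cam",.7705-np.arctan2(vy,vx))
W0=np.load('Wscene.npy').reshape(-1,3); d=W0[:,:2]-pc; r=np.hypot(*d.T)
Q=W0[(r>.035)&(r<.1)&(W0[:,2]>.064)&(W0[:,2]<.075)&(d[:,0]<0)&(d[:,1]<.0)]
vx,vy,x0,y0=cv2.fitLine(Q[:,:2].astype(np.float32),cv2.DIST_HUBER,0,.01,.01).ravel()
if vx<0:vx,vy=-vx,-vy
print(len(Q),"theta0 cam",.7705-np.arctan2(vy,vx))
for z0,z1 in[(.13,.15),(.17,.199),(.199,.215)]:
    Q=F[(np.hypot(F[:,0]-.547,F[:,1]+.18)<.03)&(F[:,2]>z0)&(F[:,2]<z1)]
    print(z0,circ(Q[:,:2]),Q.max(0)[2])
print(ctrl.get_obs()['time_s'])
E
```

```text
time_s: 31.8
eef_pos: [0.5059, 0.1549, 0.0883]
eef_rot: [0.011, 0.715, -0.026, -0.698]
wrist_force: [-0.5, -5.0, 2.8]
opening: 0.193
r 0.1180 th 0.814 clicks 3.89  jaw-tan 0.022  Ftan -5.0 tool f [-2.513  5.153  0.368] xdir [ 0.024 -0.053 -0.998] z 0.08825519813080465 T [0.404 0.119 0.198] 0.19317537776035268
190 theta cam 0.8505792
204 theta0 cam -0.011826336
0.13 (array([ 0.548, -0.183]), np.float64(0.010571417519823783)) 0.14994992670028862
0.17 (array([ 0.548, -0.183]), np.float64(0.010376077262634653)) 0.19888494557950606
0.199 (array([ 0.549, -0.184]), np.float64(0.00795723295103884)) 0.2088836878413825
31.85
```

View pics/s13.png

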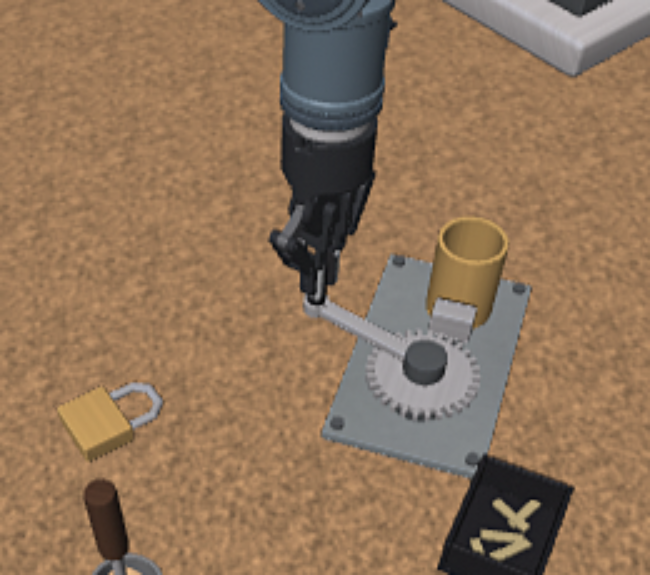

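```bash
python3 - <<'E'
from h import *
for i in range(6): ctrl.camera('top')
st(); o=ctrl.get_obs(); print(o['dq'],o['time_s'])
print(ctrl.hand_in())
E
```

```text
r 0.1180 th 0.814 clicks 3.89  jaw-tan 0.022  Ftan -6.7 tool f [-2.163  6.85  -0.377] xdir [ 0.024 -0.053 -0.998] z 0.0882536500383608 T [0.37  0.161 0.066] 0.19240315451355128
[ 0.001  0.001 -0.001  0.001 -0.001  0.001] 32.15
the job is handed in; nothing more can be done
None
```

The job is done and handed in at about 32 s. I ran the brush down to the bottom of the lock housing twice and stood it back in the larger cup. Then I gripped the lever post, swung it four clicks, and handed in while holding it.

**Brush strokes:** a drop in the wrist load of about 1 N or so showed the brush touching the housing floor on each stroke. The first touch was clearer than the second, but arm height and the pictures agreed both times. Between strokes I drew the brush up about 9 cm, to the mouth.

**Brush in its holder:** the last depth check shows it upright and let go. Its axis is about 4 mm off the cup's centre, and the top is at 0.207 m or a little above, so the lower end is on the floor.

**Lever:**
- **Angle:** arm position gives 0.81–0.82 rad and the camera 0.85 rad. They differ by about 0.03–0.04 rad, but both are within the allowed band around 0.838.
- **Click:** the push peaked at about 13 N on the fourth hump and then dropped to 5–7 N, which fits its valley.
- **Stillness:** the arm did not move over the last 0.3 s, with about 6 N against the post.
- **Tilt:** the tool had leaned about 3° under the load. I left that uncorrected because the post was still held firmly.

**Other things:** the padlock and the key-blank bin look unmoved in the last picture. The screwdriver was outside that crop, so I last saw it in place in a picture at about two clicks.

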